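# Tip the last nuts into a front corner of the bin and hold it over the dish

## Robot

A 7-joint arm with a two-finger parallel gripper is mounted at the origin on the work surface. World frame = base frame: x ahead of the robot, y to its left, z up, the work surface at z = 0. Lengths are in m, angles in rad, forces in N, time in s.
With the tool pointing down it reaches from about 0.425 to 0.875 m from the base axis. Payload 4.7 kg.
Tool frame: the origin (TCP) lies at the very end of the fingers, on their centre line; the grasp point (between the pads) lies 19 mm behind it; z points along the fingers, y is the line along which they close (so a half turn about z gives the same grasp; the last joint's range is limited). The gripper opens to 85 mm and grips with 20 to 120 N. Pads are 22 mm wide; open, the fingers measure 114 mm over their backs; the gripper's body (76 mm by 85 mm) begins 54 mm behind the grasp point. The pads swing forward as they close: fully open they stand 13 mm farther back than shut.
Start: joints at [1.353, 0.321, -0.07, 1.45, 0.023, 1.371, -0.057], TCP at [0.149, -0.633, 0.231] pointing down, gripper open.
Joint ranges: [-2.86, 2.86], [-0.3, 2.09], [-1.38, 1.24], [0.06, 2.45], [-1.56, 4.7], [0.09, 2.05], [-2.69, 2.69]. Speed limits (rad/s): [2.57, 2.57, 3.14, 3.14, 3.14, 3.14, 3.14].

## Interface

Orientations are given as a rotation vector (axis times angle).
In Python, from workcell import r gives the robot as it stands. Calls block until the motion is done:
- r.reach(position, orientation): joint-space move of the TCP to a pose.
- r.servo_line(position, rot=None, velocity=0.15): straight line of the TCP; rot=None keeps the orientation; velocity is the mean speed in m/s.
- r.move_j(angles): joint-space move.
- r.command_gripper(opening, grip_force=None): finger opening in m; grip_force is the grip in N (None keeps the last); returns when the fingers have stopped.
- r.pause(seconds).
- r.solve_ik(position, orientation): joint angles nearest the present ones, or None.
- r.get_obs(): the state.
- r.get_image(name): name is "scene" or "top" or "wrist"; returns (picture, depth): 420x560x3 uint8, red, green, blue; 420x560 float32, m along the optical axis (not along the pixel's ray), 0 where there is no reading.
- r.get_calibration(name): a dict with "vfov" (degrees; the focal length in pixels is half the picture's height over the tangent of half this angle, whatever the lens; pixels are square), "cx", "cy" (the principal point, pixels), "k1" (the pictures are not rectified: a ray, as slopes to the right and down, at radius r is drawn at 1 + k1 r^2 times it, then the intrinsics apply), "camera_from_world" (4x4, takes a point from world to camera coordinates). Camera axes: x right, y down, z forward; pixel columns grow to the right and rows downward; lengths in m; the calibration is good to about 2 mm. A picture is of the moment at which its call begins: read the wrist's pose just before it. get_calibration takes no time and is no camera call; for the wrist camera it gives the pose at the moment of the call.
A pose or a line that the arm cannot do raises r.MotionError and nothing moves.
- r.hand_in(): hands the job in; it is judged then, once.
Trained networks look in the newest picture that a camera, given by its name, has taken for a name from the list of things; names that differ only in an ending like _2 or _b are one class to them, and where a whole thing is asked for, a point or a joint stands for the part that bears it (a point fixed in the world has none). Each returns a list of dicts, best first, with "p" (0 to 1); they miss things now and then, are a little off and sometimes report something else, mostly with a low value. They report only what shows in the picture. A call takes as long as a camera call. They do not tell look-alikes from the thing itself.
- r.regions_of(camera, name): "pixels" (420x560 bool, what is visible of it) and "rect" ([centre column, centre row, width, height] in pixels, round what is visible of it).
- r.mark_of(camera, name): "at" ([column, row] in pixels: a listed point, or the origin of a listed thing).
The state is a dict: "t": time; "qpos": joint angles; "qd": joint speeds; "tau": joint torques, N m; "eef_pos": TCP position; "ee_rot": TCP orientation; "wrist_force": force on the tool from outside, world axes, zero at the start; "wrist_torque": the same for the moment, N m; "width": finger opening in m; "grip_force": force on a finger pad.
Only numpy, scipy, OpenCV 4.12 (cv2) and the standard library are available. Lean on these libraries where they do the work, as an engineer would, in place of code of your own. Each camera call takes 0.05 s, during which the arm holds its last target. There are 200 camera calls.

## Task

Pick up the red parts bin (the thick lip at its back is the place to grip it), tip it so that all four nuts slide together into one of its two front corners (either one), and hold it there, tilted, with that corner close above the steel dish and not touching it, so that the fitter can rake the nuts out. Finish while still holding the bin still in the gripper: no nut may fall out, and the yellow bin, the tumbler and the pliers stay where they are.

Things in the scene. Friction and masses are not known exactly. Their poses are not given: they have to be found in the camera images.
- red_bin: loose red plastic hopper-front bin. Origin: centre of underside; z up, x to its low open front, y to its left. In mm: 187 long (x -93.5 to 93.5), 105 wide, 76 high, walls and floor 3. Front lip 36 high, leaning out 12 deg, white label; the sides slope down to it from full height at x 50. Upright back with a thick hanger lip at its top. 0.13 to 0.21 kg empty
- red_bin_lip (a point): middle of the top of the hanger lip: bin x -96.5, y 0, z 76 mm. The lip is a solid bar 12 mm thick along bin x (-102.5 to -90.5, flush with the inside of the back wall), 105 mm wide along y, 24 mm deep. Grip it from above near its middle, the fingers closing along bin x, one inside the bin and one behind; 45 to 60 N holds it without slip
- red_bin_corner_left (a point): front left inside corner of the red bin at its floor: bin x 83, y 49.5, z 3 (mm). Tilted with one front corner lowest (front and one side down together), the nuts run into that corner; about 25 degrees in all is needed, 30 to 35 is ample, beyond about 50 they may spill over the front
- red_bin_corner_right (a point): front right inside corner of the red bin at its floor: bin x 83, y -49.5, z 3 (mm)
- dish: round stainless steel parts dish with a blue disc in its bottom, 150 mm across the rim, 28 mm high, fixed to the bench. Origin: centre of its underside, on the bench
- yellow_bin: yellow bin of the same mould as the red one, with bolts in it; it stands beside the red bin on the left or right of it. Origin and axes as for the red bin. Leave it alone
- tumbler: standing steel drinking tumbler with a blue band, 87 mm across, 175 mm high. Origin: centre of its underside. Leave it alone
- pliers: pliers with red handles lying on the bench, 205 mm long along their x (from -97 at the handle ends to 113 at the jaws), 55 mm wide, 13 mm high. Origin: near the middle, on the bench. Leave them alone
- nut0: loose steel M10 hex nut in the red bin, 17 mm across flats, 19.6 mm across corners, 8.4 mm thick, 11 g. Origin: centre of one flat face (underneath at the start). Oiled: it slides on the smooth bin floor from a slope of 9 to 14 degrees
- nut1: as nut0
- nut2: as nut0
- nut3: as nut0
Mind the look-alikes: they are no part of the job. Several things have the shape of the red_bin; the one meant has the colours described above.

How it is judged:
By the outcome, as a careful person would: the job done as asked, in the order asked, and still so for the second after the job is handed in, while the arm keeps its last pose, push and grip.
It also fails if it takes over 42 s, if anything falls off the work surface, if the arm or the gripper's body presses on something with over 40 N, if the wrist force passes 120 N, or if a joint passes its speed limit or range.

## Working session

There is one attempt and no reset: what is moved stays moved. The work goes in short steps, each a Python script; the robot and the scene stay as the last script left them, time stands still between calls to the robot, and variables do not carry over. Pictures are saved under pics/ and viewed, at most 10 in all, crops included, and the job is handed in when it is done.

```bash
mkdir -p pics; ls; cat > h.py <<'E'
import numpy as np, cv2
from scipy.spatial.transform import Rotation as R
from workcell import r
def cal(n):
    c=r.get_calibration(n); f=210/np.tan(np.radians(c["vfov"])/2)
    return f,c["cx"],c["cy"],c["k1"],np.array(c["camera_from_world"])
def unproj(c,px,d):
    f,cx,cy,k1,T=c; px=np.atleast_2d(px).astype(float); d=np.atleast_1d(d)
    s=(px-[cx,cy])/f; u=s.copy()
    for _ in range(20): u=s/(1+k1*(u**2).sum(1,keepdims=True))
    p=np.c_[u*d[:,None],d]
    return (p-T[:3,3])@T[:3,:3]
def proj(c,P):
    f,cx,cy,k1,T=c; p=np.atleast_2d(P)@T[:3,:3].T+T[:3,3]; u=p[:,:2]/p[:,2:]
    return u*(1+k1*(u**2).sum(1,keepdims=True))*f+[cx,cy]
def cloud(n,depth):
    c=cal(n); v,u=np.nonzero(depth>0)
    return np.c_[u,v],unproj(c,np.c_[u,v],depth[v,u])
def save(n,im): cv2.imwrite("pics/"+n,cv2.cvtColor(im,cv2.COLOR_RGB2BGR))
E
python3 - <<'E'
from h import *
out={}
for n in("scene","top"):
    im,d=r.get_image(n); out[n]=im; np.savez(f"{n}0.npz",im=im,d=d)
    for k in("red_bin","red_bin_lip","dish","yellow_bin","tumbler","pliers","nut0","red_bin_corner_left"):
        for m in r.mark_of(n,k)[:5]:
            u=np.round(m["at"]).astype(int); ok=0<=u[0]<560 and 0<=u[1]<420
            print(n,k,round(m["p"],2),u,np.round(unproj(cal(n),u,d[u[1],u[0]])[0],3) if ok else "")
save("a.png",np.hstack([cv2.resize(out[n],(400,300)) for n in out]))
save("top.png",out["top"]);save("scene.png",out["scene"])
print(r.get_obs()["t"],{n:np.round(np.linalg.inv(cal(n)[4])[:3,3],2) for n in out})
E
```

```text
pics
scene red_bin 0.94 [280 172] [0.309 0.198 0.048]
scene red_bin 0.83 [373 170] [ 0.496  0.521 -0.   ]
scene red_bin 0.72 [342 208] [0.598 0.233 0.053]
scene red_bin 0.57 [195 230] [ 0.352 -0.209  0.051]
scene red_bin 0.52 [164 315] [ 0.564 -0.453  0.047]
scene red_bin_lip 0.89 [264 148] [0.181 0.226 0.072]
scene red_bin_lip 0.71 [379 171] [0.567 0.458 0.076]
scene red_bin_lip 0.7 [322 183] [0.474 0.256 0.072]
scene red_bin_lip 0.69 [217 199] [ 0.295 -0.079  0.071]
scene dish 0.66 [243 293] [ 0.624 -0.221  0.002]
scene dish 0.52 [359 227] [ 0.666  0.256 -0.004]
scene yellow_bin 0.85 [276 248] [ 0.559 -0.034  0.011]
scene tumbler 0.97 [165 315] [ 0.564 -0.45   0.045]
scene pliers 0.91 [342 270] [ 0.759  0.075 -0.003]
scene nut0 0.58 [332 194] [0.492 0.296 0.005]
scene nut0 0.35 [348 198] [0.544 0.328 0.003]
scene red_bin_corner_left 0.85 [367 206] [0.619 0.348 0.005]
scene red_bin_corner_left 0.73 [352 158] [ 0.391  0.513 -0.   ]
scene red_bin_corner_left 0.62 [182 250] [ 0.349 -0.268 -0.008]
scene red_bin_corner_left 0.61 [305 174] [0.36  0.281 0.025]
top red_bin 0.82 [188 185] [0
[... 464 characters left out ...]
01]
top yellow_bin 0.54 [200 209] [ 0.499  0.242 -0.001]
top tumbler 0.88 [461 205] [ 0.519 -0.409  0.094]
top tumbler 0.46 [301 192] [ 0.549 -0.021  0.014]
top pliers 0.42 [301 192] [ 0.549 -0.021  0.014]
top nut0 0.61 [179 186] [0.558 0.299 0.005]
top nut0 0.6 [180 207] [0.503 0.293 0.007]
top nut0 0.53 [206 208] [0.502 0.224 0.013]
top nut0 0.53 [195 181] [0.572 0.256 0.012]
top red_bin_corner_left 0.87 [394 274] [ 0.346 -0.255  0.058]
top red_bin_corner_left 0.86 [ 94 246] [0.396 0.514 0.009]
top red_bin_corner_left 0.82 [160 160] [0.623 0.346 0.025]
top red_bin_corner_left 0.71 [174 270] [ 0.339  0.305 -0.001]
0.9 {'scene': array([ 1.31, -0.66,  1.18]), 'top': array([0.43, 0.03, 1.25])}
```

View pics/top.png

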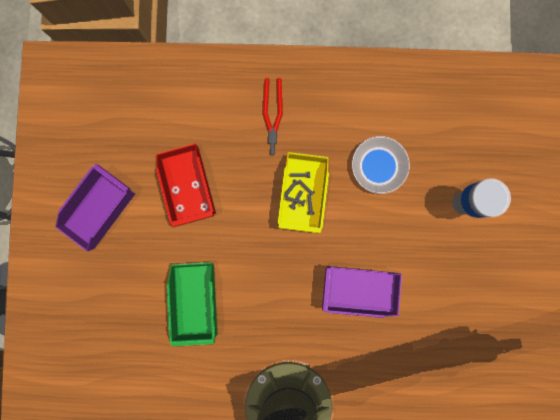

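View pics/scene.png

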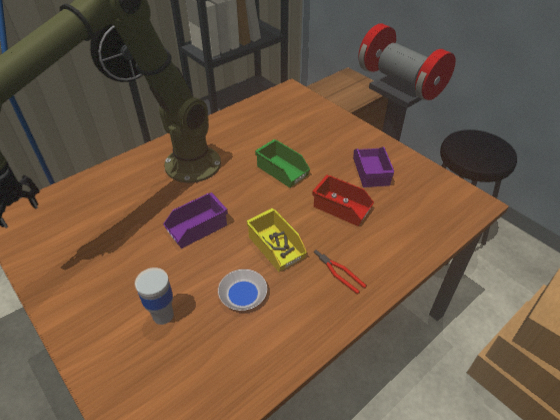

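Top view: red bin at (185,186) with four nuts at about (176,190), (195,184), (180,208) and (204,207), back lip at (193,220), front towards +x. Other bins of the same shape: yellow with bolts (304,193), green (192,303), purple (95,207) and purple (362,291). Only (185,186) is red with nuts in it. The dish is at (380,165), the tumbler at (485,200) and the pliers at (273,115). I'll confirm with an enlarged crop and measure from both views.

```bash
python3 - <<'E'
from h import *
for n in("top","scene"):
    z=np.load(f"{n}0.npz"); im,d=z["im"],z["d"]; px,P=cloud(n,d)
    if n=="top": save("crop.png",cv2.resize(im[135:240,140:240],(800//2,420),interpolation=cv2.INTER_CUBIC))
    hsv=cv2.cvtColor(im,cv2.COLOR_RGB2HSV)[px[:,1],px[:,0]].astype(int)
    red=((hsv[:,0]<5)|(hsv[:,0]>174))&(hsv[:,1]>170)&(np.linalg.norm(P[:,:2]-[.55,.27],axis=1)<.16)
    zz=P[red,2]; print(n,red.sum(),"z pct",np.round(np.percentile(zz,[1,50,95,99]),4))
    Q=P[red&(abs(P[:,2]-.074)<.005)]
    c,s,a=cv2.minAreaRect(Q[:,:2].astype(np.float32)*1000); print("rim rect",c,s,a,len(Q),np.median(Q[:,2]))
    b=cv2.boxPoints((c,s,a)); print(b.round(0).tolist())
    Dm=(np.linalg.norm(P[:,:2]-[.62,-.215],axis=1)<.1)&(P[:,2]>.021)&(P[:,2]<.034)
    D=P[Dm]; cc=cv2.minEnclosingCircle(D[:,:2].astype(np.float32)*1000)
    A=np.c_[2*D[:,:2],np.ones(len(D))]; x=np.linalg.lstsq(A,(D[:,:2]**2).sum(1),rcond=None)[0]
    print("dish",cc,x[:2],"zmax",np.percentile(D[:,2],98))
    for k,c0 in(("yellow",(.55,-.03)),("tumbler",(.52,-.41))):
        q=P[(np.linalg.norm(P[:,:2]-c0,axis=1)<.13)&(P[:,2]>(.06 if k=="yellow" else .15))]
        print(k,cv2.minAreaRect(q[:,:2].astype(np.float32)*1000),q[:,2].max())
E
```

```text
top 3110 z pct [-0.0024  0.0047  0.0762  0.0789]
rim rect (544.1533203125, 271.42633056640625) (163.46449279785156, 111.18982696533203) 17.17266845703125 479 0.07494931851165877
[[450.0, 300.0], [482.0, 194.0], [639.0, 242.0], [606.0, 349.0]]
dish ((624.963134765625, -224.26695251464844), 74.82128143310547) [ 0.62452856 -0.22386431] zmax 0.030854980735577076
yellow ((533.3892211914062, -24.14466094970703), (110.9194107055664, 167.2803497314453), 84.45390319824219) 0.0816954942613718
tumbler ((532.7023315429688, -448.81378173828125), (84.1182632446289, 86.67779541015625), 13.219639778137207) 0.1799020479516351
scene 931 z pct [-0.0041  0.0314  0.075   0.0772]
rim rect (541.0764770507812, 270.2691650390625) (157.15402221679688, 113.20720672607422) 17.99985122680664 172 0.07311482724912259
[[449.0, 300.0], [484.0, 192.0], [633.0, 241.0], [598.0, 348.0]]
dish ((627.0244140625, -223.63357543945312), 76.78303527832031) [ 0.62658178 -0.22383685] zmax 0.03088858398251174
yellow ((532.7108764648438, -23.56768798828125), (113.43179321289062, 167.52452087402344), 83.93402862548828) 0.08064546692096701
tumbler ((534.4179077148438, -448.29852294921875), (87.454345703125, 88.02079010009766), 40.555049896240234) 0.17977799638269015
```

View pics/crop.png

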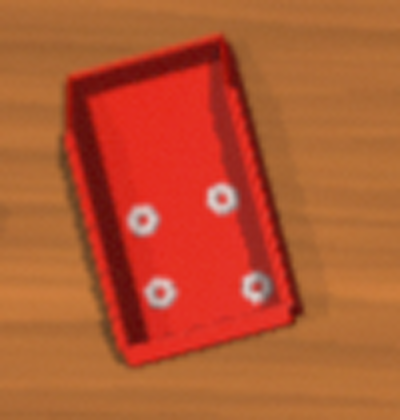

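The crop shows the red bin with exactly four nuts and its thick lip at the bottom edge (crop (210,340)). Both views agree to about 3 mm: lip middle near (0.475, 0.250), top at 0.075, yaw about 17.5°, and dish centre (0.6255, -0.224). Next I'll search for feasible grasp and tilt poses.

```bash
cat >> h.py <<'E'
YAW=np.radians(17.5); LIP=np.array([.475,.250,.075]); DISH=np.array([.6255,-.224,0])
LIPB=np.array([-.0965,0,.076]); DEPTH=.031   # TCP below lip top
def Rtool(Rb,s):
    y=s*Rb[:,0]; z=-Rb[:,2]; return np.c_[np.cross(y,z),y,z]
def Rbin(yaw,side,tilt):
    d=np.array([1,side,0])/2**.5
    return R.from_euler("z",yaw).as_matrix()@R.from_rotvec(np.cross([0,0,1],d)*tilt).as_matrix()
def tcp(Rb,pb,ref):  # TCP when bin point pb is at world ref
    return ref+Rb@(LIPB-[0,0,DEPTH]-pb)
def rv(M): return R.from_matrix(M).as_rotvec()
E
python3 - <<'E'
from h import *
for s in(1,-1):
    Rb=Rbin(YAW,1,0); print("grasp",s,np.round(r.solve_ik(tcp(Rb,LIPB,LIP),rv(Rtool(Rb,s))),2))
    for side in(1,-1):
        pc=np.array([.086,side*.0525,0])
        for deg in range(-90,100,15):
            y=np.radians(deg); q=[]
            for t,z in((0,.16),(.6,.16),(.6,.036)):
                Rb=Rbin(y,side,t); q.append(r.solve_ik(tcp(Rb,pc,DISH+[0,0,z]),rv(Rtool(Rb,s))))
            if all(x is not None for x in q): print(s,side,deg,*[np.round(x,2) for x in q[::2]],np.round(tcp(Rb,pc,DISH+[0,0,.036]),2))
E
```

```text
grasp 1 [ 0.43  0.54 -1.16  1.9   0.56  1.08 -0.66]
1 1 -90 [ 0.74  0.27 -0.83  1.66  0.2   1.31 -1.7 ] [ 0.54  0.74 -0.48  1.16 -0.06  1.78 -1.48] [ 0.61 -0.08  0.17]
1 1 -75 [ 0.81  0.15 -0.8   1.76  0.11  1.28 -1.33] [ 0.52  0.71 -0.51  1.21  0.05  1.83 -1.28] [ 0.57 -0.09  0.17]
1 1 -60 [ 0.85  0.05 -0.73  1.84  0.03  1.27 -0.94] [ 0.49  0.67 -0.49  1.28  0.16  1.85 -1.05] [ 0.54 -0.11  0.17]
1 1 -45 [ 0.89 -0.01 -0.65  1.88 -0.01  1.27 -0.55] [ 0.51  0.63 -0.55  1.35  0.3   1.85 -0.84] [ 0.51 -0.13  0.17]
1 1 -30 [ 0.92 -0.02 -0.59  1.89 -0.01  1.27 -0.18] [ 0.55  0.58 -0.61  1.44  0.44  1.82 -0.63] [ 0.49 -0.16  0.17]
1 1 -15 [ 0.97  0.02 -0.55  1.85  0.01  1.27  0.16] [ 0.58  0.52 -0.64  1.54  0.55  1.75 -0.4 ] [ 0.48 -0.2   0.17]
1 1 0 [ 1.03  0.1  -0.55  1.79  0.05  1.27  0.47] [ 0.62  0.45 -0.65  1.63  0.66  1.64 -0.16] [ 0.48 -0.24  0.17]
1 1 15 [ 1.03  0.19 -0.52  1.69  0.1   1.29  0.75] [ 0.65  0.38 -0.65  1.71  0.74  1.5   0.07] [ 0.49 -0.27  0.17]
1 1 30 [ 1.02  0.29 -0.52  1.57  0.15  1.31  1.  ] [ 0.7   0.32 -0.64  1.78  0.8   1.34  0.31] [ 0.51 -0.31  0.17]
1 1 45 [
[... 3655 characters left out ...]
 -1 -30 [ 1.36  0.17 -1.33  1.82  0.17  1.29  2.61] [-0.33  0.73  1.21  1.62 -0.89  1.87 -2.66] [ 0.51 -0.14  0.17]
-1 -1 15 [ 0.83  0.01 -0.42  1.86  0.    1.27 -2.47] [ 0.61  0.61 -0.24  1.31  0.05  1.83 -2.51] [ 0.48 -0.25  0.17]
-1 -1 45 [ 0.82  0.15 -0.3   1.71  0.05  1.28 -1.84] [ 0.56  0.7  -0.3   1.18  0.36  1.87 -2.08] [ 0.51 -0.32  0.17]
-1 -1 60 [ 0.82  0.25 -0.28  1.6   0.07  1.3  -1.56] [ 0.53  0.72 -0.32  1.15  0.49  1.84 -1.87] [ 0.54 -0.34  0.17]
-1 -1 75 [ 0.81  0.36 -0.28  1.47  0.1   1.33 -1.31] [ 0.5   0.73 -0.35  1.15  0.62  1.78 -1.67] [ 0.57 -0.36  0.17]
-1 -1 90 [ 0.78  0.46 -0.29  1.33  0.13  1.37 -1.07] [ 0.5   0.72 -0.41  1.16  0.74  1.7  -1.5 ] [ 0.61 -0.37  0.17]
```

```bash
python3 - <<'E'
from h import *
r.move_j([-.48,.1,0,1.45,0,1.59,-.18])
Rb=Rbin(YAW,1,0); g=tcp(Rb,LIPB,LIP); o=rv(Rtool(Rb,1))
r.reach(g+[0,0,.13],o)
ob=r.get_obs(); print(ob["t"],np.round(ob["qpos"],2),np.round(ob["eef_pos"],3),g)
c=cal("wrist"); im,d=r.get_image("wrist"); save("w1.png",im)
px,P=cloud("wrist",d)
Q=P[(abs(P[:,2]-.075)<.006)&(np.linalg.norm(P[:,:2]-LIP[:2],axis=1)<.075)]
B=(Q-LIP)@Rb   # in bin axes about the lip middle
L=B[(abs(B[:,1])<.03)&(B[:,0]<.03)]
print("lip x range",np.percentile(L[:,0],[2,50,98]),"z",np.median(Q[:,2]),len(L),"y range",np.percentile(B[:,1],[1,99]))
l=B[(B[:,1]>.02)&(B[:,1]<.045)&(B[:,0]<.03)]; l2=B[(B[:,1]<-.02)&(B[:,1]>-.045)&(B[:,0]<.03)]
print("yaw err",(np.median(l2[:,0])-np.median(l[:,0]))/.065)
for m in r.mark_of("wrist","red_bin_lip")[:2]:
    u=np.round(m["at"]).astype(int); print(m["p"],u,unproj(c,u,d[u[1],u[0]]))
E
```

```text
5.0167 [-0.5   0.12 -0.03  1.81  0.    1.21 -0.23] [0.476 0.25  0.176] [0.475 0.25  0.044]
lip x range [-0.00854813 -0.00271031  0.0033087 ] z 0.07632800744698165 1569 y range [-0.05282749  0.05705346]
yaw err -0.007021547581666612
```

View pics/w1.png

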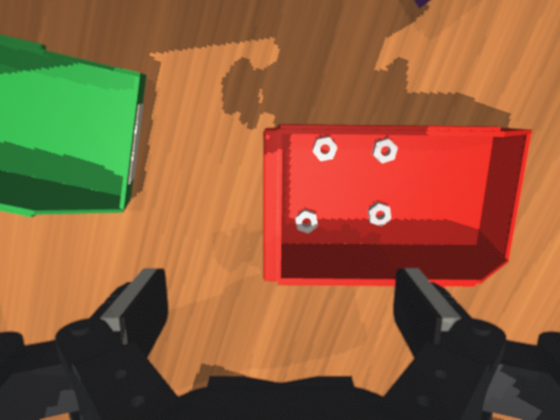

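The wrist view shows the red bin with its lip at (273,205), midway between the fingers, and all four nuts inside. The green bin at (70,130) is clear of the rear finger. The lip is 2.7 mm further back than assumed, at z 0.0763. I'll correct for that, grip and lift.

```bash
sed -i 's/LIP=np.array(\[.475,.250,.075\])/LIP=np.array([.472,.251,.0762])/' h.py; python3 - <<'E'
from h import *
Rb=Rbin(YAW,1,0); g=tcp(Rb,LIPB,LIP); o=rv(Rtool(Rb,1))
def st(k):
    b=r.get_obs(); print(k,round(b["t"],2),np.round(b["eef_pos"],4),"F",np.round(b["wrist_force"],1),"w",round(b["width"],4),round(b["grip_force"],1))
r.servo_line(g,o,velocity=.12); st("down")
r.command_gripper(0,55); st("grip")
r.servo_line(g+[0,0,.03],velocity=.06); st("lift")
r.servo_line(g+[0,0,.15],velocity=.12); st("up")
c=cal("wrist"); im,d=r.get_image("wrist"); save("w2.png",im); np.savez("w2.npz",d=d,im=im)
E
```

```text
down 6.34 [0.4727 0.2514 0.046 ] F [ 0.7  1.3 -0.8] w 0.0852 0.0
grip 7.01 [0.4721 0.251  0.0454] F [-0.9 -0.5  1.5] w 0.0114 54.1
lift 7.66 [0.4719 0.251  0.0753] F [-0.2 -0.5 -2.6] w 0.0113 53.5
up 8.81 [0.4714 0.2507 0.1942] F [-0.2  0.4 -2.7] w 0.0112 53.5
```

View pics/w2.png

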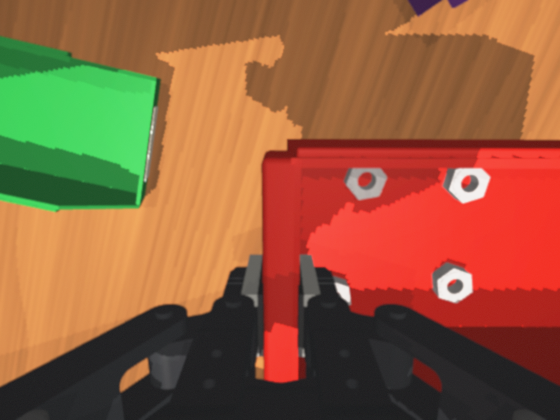

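Gripped at 54 N and lifted. Lip at (282,250) between the pads, three nuts visible at (367,182), (468,184), (454,285), the fourth peeks out behind the finger at (343,292). Next: carry over, tilt, and check.

```bash
python3 - <<'E'
from h import *
def st(k):
    b=r.get_obs(); print(k,round(b["t"],2),np.round(b["qpos"],2),np.round(b["eef_pos"],4),"F",np.round(b["wrist_force"],1),"w",round(b["width"],4),round(b["grip_force"],1))
side=1; pc=np.array([.086,side*.0525,0])
def go(t,z,v):
    Rb=Rbin(0,side,t); r.servo_line(tcp(Rb,pc,DISH+[0,0,z]),rv(Rtool(Rb,1)),velocity=v)
go(0,.15,.15); st("over")
go(.3,.15,.05); go(.6,.15,.05); st("tilt")
go(.6,.07,.06); r.pause(.3); st("low")
for n in("wrist","top","scene"):
    im,d=r.get_image(n); np.savez(f"{n}1.npz",im=im,d=d); save(f"{n}1.png",im)
    if n=="top": a=cv2.resize(im[80:240,320:520],(500,400))
    if n=="scene": b=cv2.resize(im[170:360,140:330],(300,300))
    if n=="wrist": w=cv2.resize(im,(300,225))
o=np.zeros((525,800,3),np.uint8); o[:400,:500]=a; o[:300,500:]=b; o[300:,500:]=w; save("chk1.png",o)
E
```

```text
over 12.53 [ 0.02  0.07  0.51  1.83 -0.03  1.25  0.54] [ 0.4431 -0.2762  0.195 ] F [ 0.2 -0.5 -2.3] w 0.0112 53.5
tilt 14.88 [-0.22  0.3   0.41  1.53  0.37  1.68  0.17] [ 0.481  -0.2387  0.2811] F [-0.4 -0.6 -2.7] w 0.0113 53.7
low 16.67 [-0.21  0.35  0.4   1.63  0.35  1.54  0.11] [ 0.4816 -0.238   0.2011] F [ 0.3 -0.5 -1.7] w 0.0117 53.7
```

View pics/chk1.png

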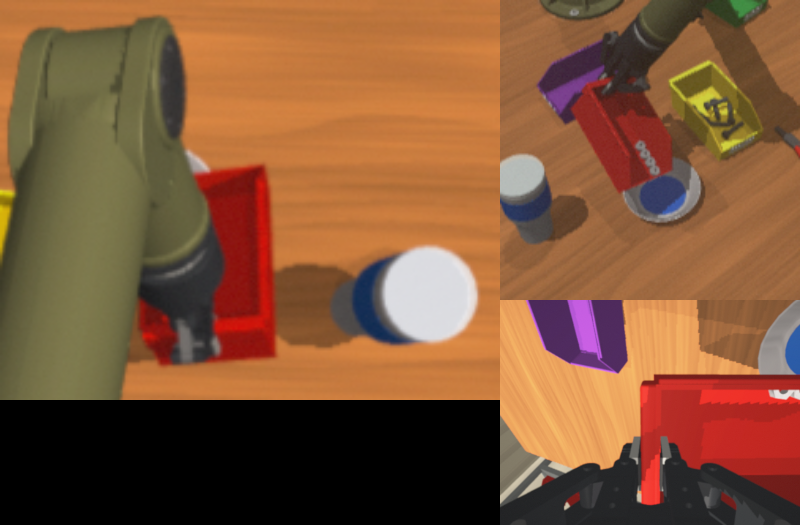

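The scene inset shows the bin tilted over the dish, with the four nuts in the left front area at about (640,147) to (657,172). They look strung along the left wall, so I'll measure where they are in bin coordinates.

```bash
cat >> h.py <<'E'
def bincoords(n,im,d,Rb,o):
    """nuts (grey pixels) and floor fit in bin axes, bin origin at o"""
    px,P=cloud(n,d); B=(P-o)@Rb
    hsv=cv2.cvtColor(im,cv2.COLOR_RGB2HSV)[px[:,1],px[:,0]].astype(int)
    inn=(abs(B[:,0])<.092)&(abs(B[:,1])<.0495)
    fl=inn&(B[:,2]>-.012)&(B[:,2]<.012)&(hsv[:,1]>150)&(B[:,0]<.07)&(abs(B[:,1])<.04)
    F=B[fl]; k=np.linalg.lstsq(np.c_[F[:,:2],np.ones(len(F))],F[:,2],rcond=None)[0] if len(F)>50 else None
    nut=inn&(hsv[:,1]<90)&(B[:,2]>0)&(B[:,2]<.04)
    return px[nut],B[nut],k
def nuts(n,tilt,side,z,k=None):
    im,d=r.get_image(n); Rb=Rbin(0,side,tilt); pc=np.array([.086,side*.0525,0])
    p,B,k=bincoords(n,im,d,Rb,DISH+[0,0,z]-Rb@pc)
    c=cal(n)
    print("floor fit slopes/off",np.round(k,3) if k is not None else None,"nut px",len(B))
    if len(B): print("nut x pct",np.round(np.percentile(B[:,0],[2,25,50,75,98]),3),"y",np.round(np.percentile(B[:,1],[2,25,50,75,98]),3),"z",np.round(np.median(B[:,2]),3))
    for m in r.mark_of(n,"nut0")[:6]:
        # intersect ray with the plane bin z = .0114 (top of nut face)
        a,b=unproj(c,[m["at"]]*2,np.array([.5,1.5])); o=DISH+[0,0,z]-Rb@pc
        A,Bq=(a-o)@Rb,(b-o)@Rb; t=(.0072-A[2])/(Bq[2]-A[2]); print(" nut",round(m["p"],2),np.round(m["at"],1),np.round(A+t*(Bq-A),3))
    return im
E
python3 - <<'E'
from h import *
im=nuts("scene",.6,1,.07)
save("s2.png",cv2.resize(im[200:320,170:290],(600,600),interpolation=cv2.INTER_CUBIC))
im=nuts("wrist",.6,1,.07)
E
```

```text
floor fit slopes/off [-0.012 -0.057  0.003] nut px 124
nut x pct [0.014 0.033 0.05  0.067 0.084] y [0.029 0.034 0.039 0.044 0.048] z 0.009
 nut 0.59 [233.6 273.8] [0.06  0.034 0.007]
 nut 0.57 [237.2 280.4] [0.083 0.033 0.007]
 nut 0.56 [232.2 268.6] [0.044 0.04  0.007]
 nut 0.46 [231.3 266.4] [0.037 0.041 0.007]
floor fit slopes/off [-0.003 -0.001  0.003] nut px 841
nut x pct [0.012 0.016 0.023 0.031 0.036] y [0.032 0.035 0.037 0.038 0.04 ] z 0.011
 nut 0.76 [518.6 162.6] [0.018 0.042 0.007]
 nut 0.66 [552.9 163.8] [0.035 0.042 0.007]
```

View pics/s2.png

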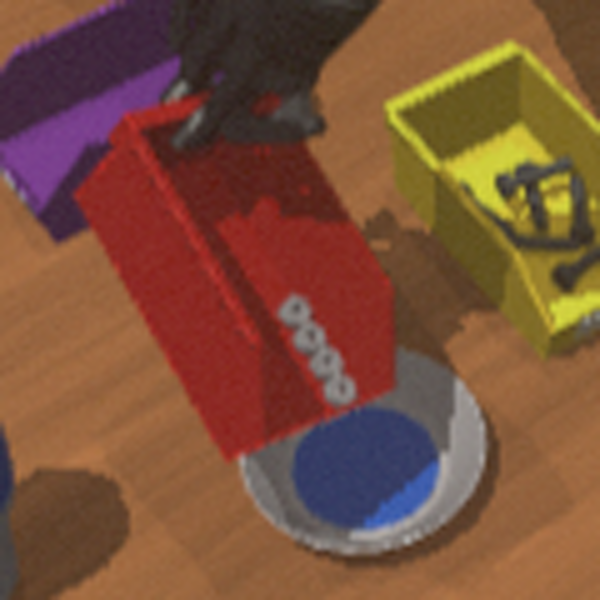

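The four nuts lie in a straight row against the left wall, at x ≈ 0.077, 0.06, 0.04 and 0.02. The last one is about 65 mm from the corner. There's plenty of time left, so I'll rock the bin sideways with the front kept down, so that the row folds up into the corner.

```bash
cat >> h.py <<'E'
PC=np.array([.086,.0525,0])
def Rab(a,b):  # a front-down, b left-down
    return R.from_rotvec([-b,a,0]).as_matrix()
def goab(a,b,z,v):
    Rb=Rab(a,b); r.servo_line(tcp(Rb,PC,DISH+[0,0,z]),rv(Rtool(Rb,1)),velocity=v)
def nutsab(n,a,b,z):
    global Rbin
    Rbin=lambda *_:Rab(a,b); return nuts(n,0,1,z)
E
python3 - <<'E'
from h import *
assert np.allclose(Rab(.6/2**.5,.6/2**.5),Rbin(0,1,.6))
goab(.5,-.2,.10,.1); print(r.get_obs()["t"]); r.pause(.2); im1=nutsab("scene",.5,-.2,.10)
goab(.5,.35,.10,.08); r.pause(.2); print(r.get_obs()["t"],r.get_obs()["width"])
im2=nutsab("scene",.5,.35,.10)
save("s3.png",np.hstack([cv2.resize(i[190:310,170:290],(400,400),interpolation=cv2.INTER_CUBIC) for i in(im1,im2)]))
E
```

```text
17.7917
floor fit slopes/off [ 0.001 -0.002  0.002] nut px 108
nut x pct [0.068 0.072 0.076 0.08  0.085] y [-0.042 -0.026 -0.013  0.008  0.046] z 0.009
 nut 0.61 [239.3 278.4] [0.093 0.042 0.007]
 nut 0.43 [221.1 285.2] [ 0.078 -0.011  0.007]
 nut 0.36 [215.  288.7] [ 0.075 -0.031  0.007]
 nut 0.35 [226.3 281.7] [0.079 0.006 0.007]
19.1417 0.011284727894079966
floor fit slopes/off [-0.006 -0.017  0.002] nut px 123
nut x pct [0.064 0.07  0.075 0.079 0.083] y [-0.023 -0.006  0.01   0.029  0.045] z 0.008
 nut 0.62 [225.1 272.6] [0.063 0.003 0.007]
 nut 0.54 [231.3 273.1] [0.072 0.021 0.007]
 nut 0.48 [236.3 274.5] [0.082 0.034 0.007]
 nut 0.46 [219.4 279.4] [ 0.074 -0.026  0.007]
```

View pics/s3.png

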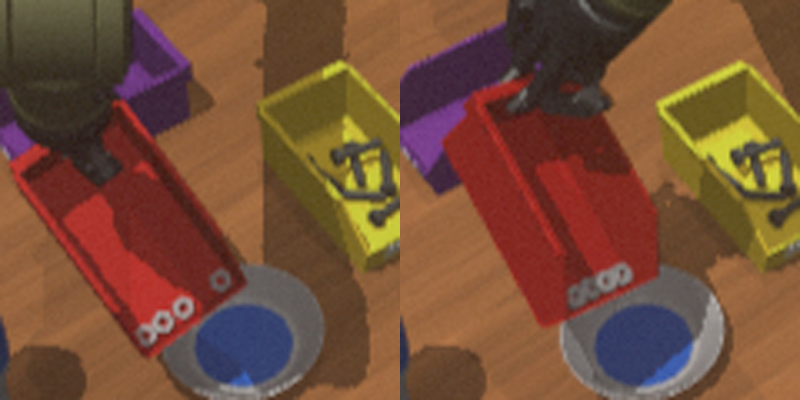

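Left frame (front-right down): three nuts had run to the right. Right frame (front-left down again): the nuts are in a row along the front lip, at (578,295) to (622,272). I'll do short rocks the other way, measuring after each one, to fold the row into an L or block at the corner.

```bash
cat >> h.py <<'E'
def spread(a,b,z):
    im,d=r.get_image("scene"); Rb=Rab(a,b)
    p,B,k=bincoords("scene",im,d,Rb,DISH+[0,0,z]-Rb@PC)
    e=np.hypot(B[:,0]-.083,B[:,1]-.0495)
    print("t",round(r.get_obs()["t"],2),"n",len(B),"dist pct",np.round(np.percentile(e,[50,90,98]),3),"xmin",np.round(np.percentile(B[:,0],2),3),"ymin",np.round(np.percentile(B[:,1],2),3))
    return np.percentile(e,98),im
E
python3 - <<'E'
from h import *
for a in(-.1,-.2):
    goab(a,.4,.10,.13)
    goab(.42,.42,.10,.10); r.pause(.1)
    e,im=spread(.42,.42,.10)
    if e<.055: break
save("s4.png",cv2.resize(im[190:310,170:290],(400,400),interpolation=cv2.INTER_CUBIC))
E
```

```text
t 21.52 n 111 dist pct [0.036 0.063 0.073] xmin 0.065 ymin -0.023
t 24.03 n 130 dist pct [0.031 0.05  0.07 ] xmin 0.032 ymin -0.02
```

View pics/s4.png

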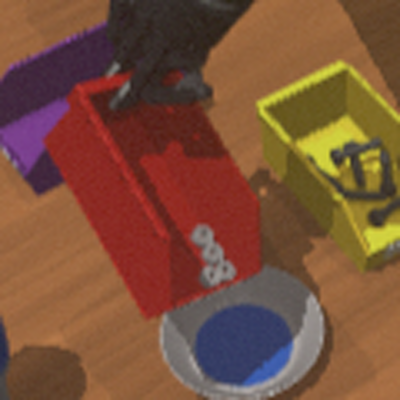

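The nuts now sit bunched in an L at the front left corner, at (203,232), (211,250), (222,270) and (207,275). I'll lower to the final height and check.

```bash
python3 - <<'E'
from h import *
goab(.42,.42,.038,.05); r.pause(.4)
b=r.get_obs(); print(b["t"],np.round(b["eef_pos"],4),np.round(tcp(Rab(.42,.42),PC,DISH+[0,0,.038]),4),np.round(b["wrist_force"],1),b["width"],b["grip_force"],np.abs(b["qd"]).max())
e,im=spread(.42,.42,.038)
wi,wd=r.get_image("wrist"); Rb=Rab(.42,.42)
print("floor",bincoords("wrist",wi,wd,Rb,DISH+[0,0,.038]-Rb@PC)[2])
d=r.get_image("scene")[1]; px,P=cloud("scene",d); hsv=cv2.cvtColor(im,cv2.COLOR_RGB2HSV)[px[:,1],px[:,0]].astype(int)
q=P[((hsv[:,0]<5)|(hsv[:,0]>174))&(hsv[:,1]>150)&(np.linalg.norm(P[:,:2]-DISH[:2],axis=1)<.09)]
print("lowest red",q[np.argsort(q[:,2])[[0,3,8]]])
for k,c0 in(("yellow",(.55,-.03)),("tumbler",(.53,-.45))):
    s=P[(np.linalg.norm(P[:,:2]-c0,axis=1)<.13)&(P[:,2]>(.06 if k=="yellow" else .15))&((hsv[:,0]>20)&(hsv[:,0]<40)|(k=="tumbler"))]; print(k,cv2.minAreaRect(s[:,:2].astype(np.float32)*1000))
save("s5.png",cv2.resize(im[180:330,150:330],(720,600),interpolation=cv2.INTER_CUBIC))
E
```

```text
25.825 [ 0.481  -0.2386  0.1683] [ 0.4809 -0.2386  0.1683] [ 0.3 -0.2 -2.3] 0.011246021351041826 53.840460777282715 0.0021830741788971776
t 25.88 n 120 dist pct [0.03  0.047 0.053] xmin 0.032 ymin 0.016
floor [-0.00241706 -0.00068563  0.00292835]
lowest red [[ 0.62682556 -0.22387818  0.04352538]
 [ 0.62303338 -0.22074789  0.04681731]
 [ 0.6327331  -0.22029791  0.05168461]]
yellow ((545.664794921875, -45.89750671386719), (185.50625610351562, 251.2314453125), 61.318241119384766)
tumbler ((534.4656372070312, -448.18853759765625), (87.57487487792969, 87.07119750976562), 33.89747619628906)
```

View pics/s5.png

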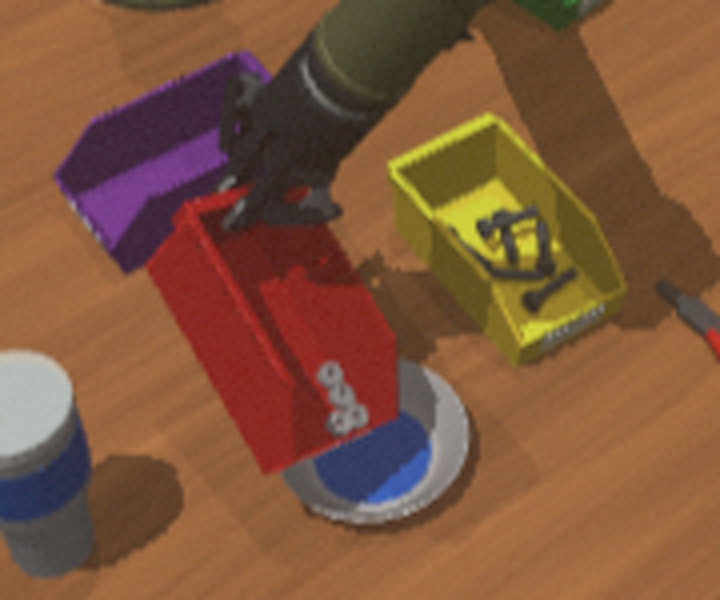

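The bin is held still, tilted about 34°, with its left front corner over the dish centre at z ≈ 0.04. All four nuts are at (330,377) to (358,415), within about 53 mm of the corner. The tumbler's measured position hasn't changed, and the yellow bin and the visible end of the pliers look undisturbed.

```bash
python3 -c "
from h import *
print(r.hand_in(), r.get_obs()['t'])"
```

```text
the job is handed in; nothing more can be done
the job is handed in; nothing more can be done
```

The job is handed in: the red bin is held still at about 54 N, tilted about 34°, with all four nuts in its front left corner about 10 mm above the dish's rim height. Nothing touched the dish, and the yellow bin, tumbler and pliers were left alone.

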